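# Nest the steel dip pots on the saucer and cap them with the funnel

### The arm

A 6-joint arm with a two-finger parallel gripper is mounted at the origin on the work surface. World frame = base frame: x ahead of the robot, y to its left, z up, the work surface at z = 0. Lengths are in mm, angles in rad, forces in N, time in s.
With the tool pointing down it reaches from about 275 to 750 mm from the base axis. Payload 10.2 kg.
Tool frame: the origin (TCP) lies midway between the tips of the shut fingers; the grasp point (between the pads) lies 19 mm behind it (tcp_to_grasp is the z of the grasp point in the tool frame, in mm); z points along the fingers, y is the line along which they close (so a half turn about z gives the same grasp; the last joint's range is limited). The gripper opens to 88 mm and grips with 3 to 60 N. Pads are 18 mm wide; open, the fingers measure 123 mm over their backs; the gripper's body (75 mm by 187 mm) begins 45 mm behind the grasp point.
Start: joints at [-1.545, 0.313, 1.498, -0, 1.331, -0.223], TCP at [129.263, -508.844, 238.72] pointing down, gripper open.
Joint ranges: [-2.94, 2.94], [-0.97, 2.17], [0.19, 2.56], [-1.23, 4.37], [0.02, 3.11], [-2.88, 2.88]. Speed limits (rad/s): [2.39, 2.39, 3.01, 3.14, 3.14, 3.14].

### API

Orientations are given as a unit quaternion [w, x, y, z].
In Python, from plant import * gives the robot as it stands.
- The arm moves only by the tool move_arm, never from a script. Its argument "increments" is a list that holds one entry, the list of rows, each a list of 7 numbers: the shift along the tool's x, y, z in m, then the turn, a rotation vector about the tool's x, y, z in degrees, then the opening, from -1 (shut) to 1 (fully open). In form: [[[x, y, z, rx, ry, rz, jaw], ...]]. A call has 1 to 10 rows; each row is the pose to reach, as a shift and turn from the pose commanded when the call began, along the tool's axes at that moment; what a row does not reach only later rows make up. A row lasts 1/10 s, in which the tool goes at most 50 mm and 8.59 degrees, less where a joint would pass 70% of its speed; a pose out of reach is approached as far as the arm can. A call with a gripper value outside its range is refused whole. The fingers move at their own pace and stop on an object; "newtons" is the grip in N (left out, the last holds). Time passes only in rows, so rows that repeat a pose let the fingers close. It gives the time, the measured TCP pose, the force, the opening and the grip force at its end, in the units of the state.
- get_state(): the state, without advancing time (a new reading comes with each control period).
- snapshot(name): name is "scene" or "side" or "wrist"; returns a dict with "img" (420x560x3 uint8, red, green, blue), "mtx" (3x3 intrinsics, pixels), "k1" (the pictures are not rectified: a ray, as slopes to the right and down, at radius r is drawn at 1 + k1 r^2 times it, then the intrinsics apply), "position" and "attitude" of the camera in the world; the wrist camera has in their place "tool_from_camera" (4x4, takes a point from camera to tool coordinates, whose origin is the TCP and whose axes are the flange's). Camera axes: x right, y down, z forward; pixel columns grow to the right and rows downward; lengths in mm; the calibration is good to about 2 mm. A picture is of the moment at which its call begins: read the wrist's pose just before it. There is no depth.
- sign_off(): hands the job in; it is judged then, once.
The state is a dict: "clock": time; "q": joint angles; "joint_velocities": joint speeds; "effort": joint torques, N m; "ee_pos": TCP position; "eef_rot": TCP orientation; "contact_force": force on the tool from outside, world axes, zero at the start; "torque": the same for the moment, N m; "width": finger opening in mm; "grip_force": force on a finger pad.
Only numpy, scipy, OpenCV 4.12 (cv2) and the standard library are available. Lean on these libraries where they do the work, as an engineer would, in place of code of your own. Each camera call takes 0.05 s, during which the arm holds its last target. There are 200 camera calls.

### The job

Tidy the dip set on the cedar tray: set the widest steel pot upright in the middle of the white saucer, then the middle-sized pot inside it, then the narrow tall pot inside that, one at a time in this order, and last cap the nest with the black funnel, mouth down over the narrow pot, spout up. Everything ends released and standing straight, with the saucer still flat on the tray; leave the pan scraper and the glass jar where they lie.

Things in the scene. Friction and masses are not known exactly. Their poses are not given: they have to be found in the camera images.
- tray: Cedar tray, 320 (x) by 600 (y) mm, 22 high, fixed; floor 8 mm thick, walls 8 mm. Origin at the centre of its underside, x across the short way, z up. All the other things listed stand loose on its floor.
- saucer: White porcelain saucer, loose, 0.22 kg, diameter 120 mm at the rim, 14 mm high; its level inner floor is 5 mm above the underside and about 80 mm across, then it slopes up to the rim. Origin at the centre of its underside, z up. The nest is built on it.
- wide_mid (a point): Widest and lowest pot: open, round, stainless steel, straight-sided with a chamfered foot; outer diameter 70 mm (foot 60), height 34, wall 3, bottom 4 mm thick, about 90 g. The point is at its centre, half-way up (17 mm above its underside), z up. Stands upright, mouth up, at the start.
- middle_mid (a point): Middle pot, same make: outer diameter 56 mm (foot 44), height 60, wall 3, bottom 4 mm, about 100 g. Point at its centre, 30 mm above its underside, z up. Stands mouth up. Standing on the bottom of the widest pot it rises 30 mm above that pot's rim, with 4 mm play all round.
- narrow_mid (a point): Narrow tall pot, same make: outer diameter 42 mm (foot 32), height 86, wall 3, bottom 4 mm, about 90 g. Point at its centre, 43 mm above its underside, z up. Stands mouth up. Standing on the bottom of the middle pot it rises 30 mm above that pot's rim, with 4 mm play all round.
- funnel_mid (a point): Black plastic funnel standing mouth down, spout up; 86 mm high, 50 g, wall 3. Skirt 70 mm across, 17 high, then a nearly flat shoulder (17 to 22 mm up), a short neck to 32, and a straight spout 14 mm across up to 86. Point on its axis, 43 mm above its mouth, z towards the spout. Over the narrow pot its shoulder rests on the pot's rim, its mouth 17 mm below that rim.
- scraper: Aluminium pan scraper lying flat on the tray, 145 mm long, 75 mm wide at the blade, 12 mm thick at the handle. Bystander: leave it. Origin on its underside near the middle; blade to its +x, handle to its -x.
- jar: Lidded glass jar, 56 mm diameter, 75 mm high, standing on the tray. Bystander: leave it. Origin at the centre of its underside.
Not all that is in view belongs to the job. Leave any pink or red look-alike of the part that bears middle_mid alone.

How it is judged:
By the outcome, as a careful person would: the job done as asked, in the order asked, and still so for the second after the job is handed in, with the robot touching nothing.
It also fails if it takes over 115 s, if anything falls off the work surface, if the arm or the gripper's body presses on something with over 40 N, if the wrist force passes 120 N, or if a joint passes its speed limit or range.

## Working session

There is one attempt and no reset: what is moved stays moved. The work goes in short steps, Python scripts to look and compute and a tool call to move; the robot and the scene stay as the last step left them, time stands still between calls to the robot, and variables do not carry over. Pictures are saved under pics/ and viewed, at most 14 in all, crops included, and the job is handed in when it is done.

Besides the shell and the picture viewer there is one more tool, called after "Call:" as a command line: name --argument value ..., lists and objects as JSON in quotes. move_arm: Moves the arm, as the interface text tells. Its arguments: {"type":"object","properties":{"increments":{"type":"array"},"newtons":{"type":"number"}},"required":["increments"]}

```bash
mkdir -p pics
python3 - <<'E'
from plant import *
import cv2
s=get_state(); print(s)
for n in ["scene","side"]:
    c=snapshot(n); cv2.imwrite(f"pics/{n}0.png",cv2.resize(c["img"][:,:,::-1],(800,600),interpolation=cv2.INTER_CUBIC))
    print(n,c["mtx"].tolist() if hasattr(c["mtx"],'tolist') else c["mtx"],c["k1"],c["position"],c["attitude"])
c=snapshot("wrist");print(c["tool_from_camera"],c["mtx"],c["k1"])
E
```

```text
{'clock': 0.0, 'q': array([-1.54540055e+00,  3.13420767e-01,  1.49843730e+00,  2.74757308e-05,
        1.33099513e+00, -2.23411627e-01]), 'joint_velocities': array([-1.39576938e-03, -1.23237303e-04, -1.91705834e-04,  2.05414712e-04,
       -1.71732229e-03, -3.91400184e-05]), 'effort': array([-4.99057642e-04, -4.02199066e+01, -2.52275938e+01,  6.94557815e-02,
        3.51147715e-02, -6.11189171e-05]), 'ee_pos': array([ 129.26279876, -508.58411002,  238.17594489]), 'eef_rot': array([-6.25866725e-04,  9.92272043e-01,  1.24079796e-01,  7.55774013e-05]), 'contact_force': array([-0.09986076,  0.07606177,  0.19730989]), 'torque': array([-0.01996697, -0.04213664,  0.00758573]), 'grip_force': 0.0, 'width': 88.11670538401138}
scene [[494.86644882082555, 0.0, 279.94541911843925], [0.0, 494.86644882082555, 201.8068383720857], [0.0, 0.0, 1.0]] -0.11835734703957648 [1143.96087323 -392.54825422  623.65087249] [-0.37641186  0.81799061  0.39507709 -0.18198784]
side [[394.72287169095574, 0.0, 287.443536915152], [0.0, 394.72287169095574, 211.0717741308399], [0.0, 0.0, 1.0]] 0.006697623538754147 [ 461.87560155 -533.66363583  611.6412932 ] [-0.39214699  0.9046006  -0.1568635   0.05755294]
[[ 5.02590409e-04 -9.66576116e-01 -2.56379328e-01  6.48246898e+01]
 [ 9.99999659e-01  6.53885539e-04 -5.04876536e-04  7.40048437e-02]
 [ 6.55644336e-04 -2.56378986e-01  9.66576115e-01 -1.46179328e+02]
 [ 0.00000000e+00  0.00000000e+00  0.00000000e+00  1.00000000e+00]] [[317.98555443   0.         276.92531518]
 [  0.         317.98555443 211.04741452]
 [  0.           0.           1.        ]] 0.021459393069281813
```

View pics/scene0.png

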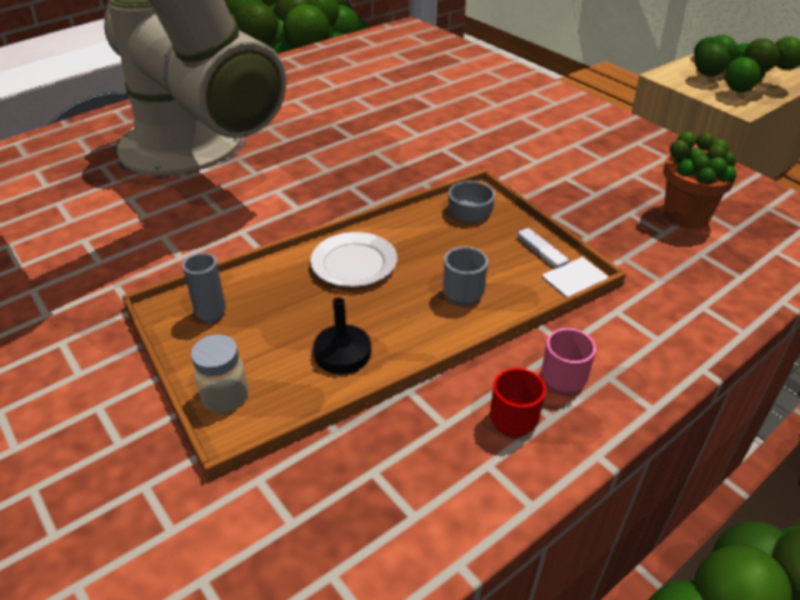

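View pics/side0.png

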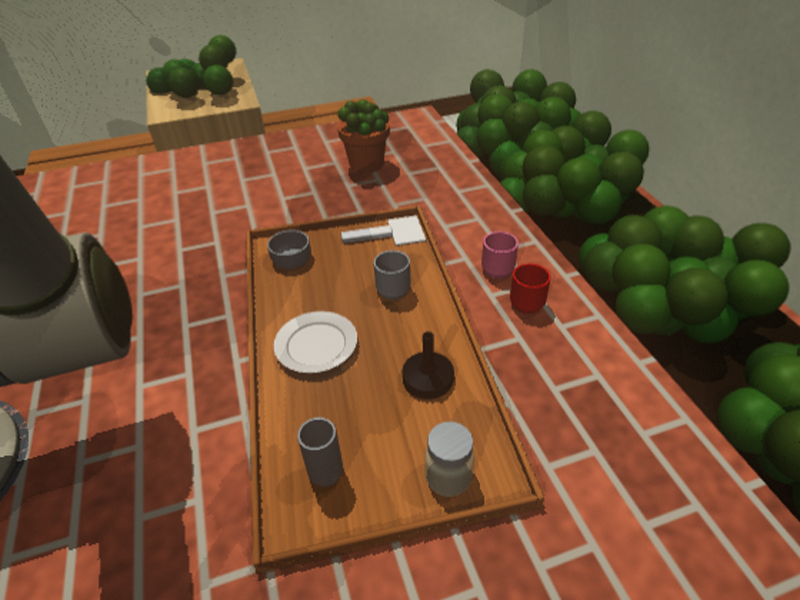

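The pictures show all parts on the tray. Scene/side pixels in the 800x600 views: saucer (354,261)/(316,343), wide rim (471,194)/(289,243), middle rim (466,262)/(392,262), narrow rim (201,264)/(317,433), spout top (339,301)/(428,336), jar lid (215,353)/(450,438).

```bash
cat > h.py <<'E'
from plant import *
import numpy as np, cv2
from scipy.spatial.transform import Rotation as R
def rot(q): return R.from_quat([q[1],q[2],q[3],q[0]]).as_matrix()
def dist(c): return np.array([c["k1"],0,0,0,0.])
def cam(n):
    s=get_state(); c=snapshot(n)
    if n=="wrist":
        T=np.array(c["tool_from_camera"]); Rt=rot(s["eef_rot"])
        c["Rw"]=Rt@T[:3,:3]; c["p"]=s["ee_pos"]+Rt@T[:3,3]
    else: c["Rw"]=rot(c["attitude"]); c["p"]=np.array(c["position"])
    return c
def ray(c,u,v):
    # forward distortion model r*(1+k1 r^2): same as OpenCV
    x=cv2.undistortPoints(np.array([[[u,v]]],float),np.array(c["mtx"]),dist(c))[0,0]
    return c["Rw"]@[x[0],x[1],1]
def atz(c,u,v,z):
    d=ray(c,u,v); return c["p"]+d*(z-c["p"][2])/d[2]
def proj(c,P):
    rv=cv2.Rodrigues(c["Rw"].T)[0]; t=-c["Rw"].T@c["p"]
    return cv2.projectPoints(np.array(P,float).reshape(-1,1,3),rv,t,np.array(c["mtx"]),dist(c))[0][:,0]
E
python3 - <<'E'
from h import *
a=cam("scene");b=cam("side")
P={"saucer":(354,261,316,343,22),"wide":(471,194,289,243,42),"middle":(466,262,392,262,68),"narrow":(201,264,317,433,94),"funnel":(339,301,428,336,94),"jar":(215,353,450,438,83)}
f=lambda u:(u+.5)*.7-.5
for k,(u,v,u2,v2,z) in P.items(): print(k,atz(a,f(u),f(v),z).round(1),atz(b,f(u2),f(v2),z).round(1))
for u,v in [(127,300),(205,470),(622,275),(485,178)]: print(atz(a,f(u),f(v),22).round(1))
s=get_state();print(rot(s["eef_rot"]).round(3))
E
```

```text
saucer [508.6  30.6  22. ] [502.7  27.   22. ]
wide [506.7 249.   42. ] [507.1 246.1  42. ]
middle [646.9 108.   68. ] [644.  107.6  68. ]
narrow [ 473.3 -168.9   94. ] [ 470.7 -171.2   94. ]
funnel [633.3 -75.7  94. ] [632.9 -78.5  94. ]
jar [ 609.1 -221.6   83. ] [ 605.9 -219.2   83. ]
[ 389.3 -250.    22. ]
[ 692.6 -288.9   22. ]
[758.3 297.   22. ]
[464.1 321.1  22. ]
[[ 0.969  0.246 -0.   ]
 [ 0.246 -0.969  0.001]
 [ 0.    -0.001 -1.   ]]
```

```bash
cat >> h.py <<'E'
def go(x,y,z,yaw=-30.):
    "shift (m) and rotvec (deg) in the tool's axes to a tool-down pose"
    s=get_state(); Rt=rot(s["eef_rot"])
    c,sn=np.cos(np.radians(yaw)),np.sin(np.radians(yaw))
    G=np.array([[c,sn,0],[sn,-c,0],[0,0,-1.]])
    print("go",((Rt.T@(np.array([x,y,z])-s["ee_pos"]))/1000).round(4),R.from_matrix(Rt.T@G).as_rotvec(degrees=True).round(2))
E
python3 -c "
from h import *
go(505,29,220)"
```

```text
go [ 0.4966 -0.4286  0.0188] [-3.000e-02  0.000e+00  4.426e+01]
```

Call:
move_arm --increments '[[[0.4966,-0.4286,0.0188,0,0,44.3,1],[0.4966,-0.4286,0.0188,0,0,44.3,1],[0.4966,-0.4286,0.0188,0,0,44.3,1],[0.4966,-0.4286,0.0188,0,0,44.3,1],[0.4966,-0.4286,0.0188,0,0,44.3,1],[0.4966,-0.4286,0.0188,0,0,44.3,1],[0.4966,-0.4286,0.0188,0,0,44.3,1],[0.4966,-0.4286,0.0188,0,0,44.3,1],[0.4966,-0.4286,0.0188,0,0,44.3,1],[0.4966,-0.4286,0.0188,0,0,44.3,1]]]'

```text
clock: 1.25
ee_pos: [408.3, -109.2, 225.0]
eef_rot: [0.0, 0.966, -0.259, 0.0]
contact_force: [0.6, -0.3, 0.9]
width: 88.0
grip_force: 0.0
```

```bash
python3 -c "
from h import *
print(get_state()['ee_pos'])
go(505,29,220)"
```

```text
[ 408.33949892 -109.1932687   224.99527426]
go [ 0.0145 -0.168   0.005 ] [ 0.   -0.04 -0.05]
```

Call:
move_arm --increments '[[[0.0145,-0.168,0.005,0,0,0,1],[0.0145,-0.168,0.005,0,0,0,1],[0.0145,-0.168,0.005,0,0,0,1],[0.0145,-0.168,0.005,0,0,0,1],[0.0145,-0.168,0.005,0,0,0,0.9],[0.0145,-0.168,0.005,0,0,0,0.9],[0.0145,-0.168,0.005,0,0,0,0.9]]]'

```text
clock: 1.95
ee_pos: [503.7, 26.0, 219.9]
eef_rot: [0.0, 0.966, -0.26, -0.0]
contact_force: [-0.1, 0.4, -1.4]
width: 84.0
grip_force: 0.0
```

```bash
python3 -c "
from h import *
c=cam('wrist');print(get_state()['ee_pos'])
for n,p in dict(saucer=(505,29,22),).items(): print(proj(c,p))
cv2.imwrite('pics/w1.png',cv2.resize(c['img'][:,:,::-1],(800,600),interpolation=cv2.INTER_CUBIC))
np.savez('w1.npz',p=c['p'],Rw=c['Rw'],mtx=c['mtx'],k1=c['k1'])
go(507,248,160)"
```

```text
[503.80396779  25.91813819 220.04772725]
[[273.53598272 188.22349124]]
go [-0.1088 -0.1937  0.06  ] [ 0.01 -0.01 -0.14]
```

View pics/w1.png

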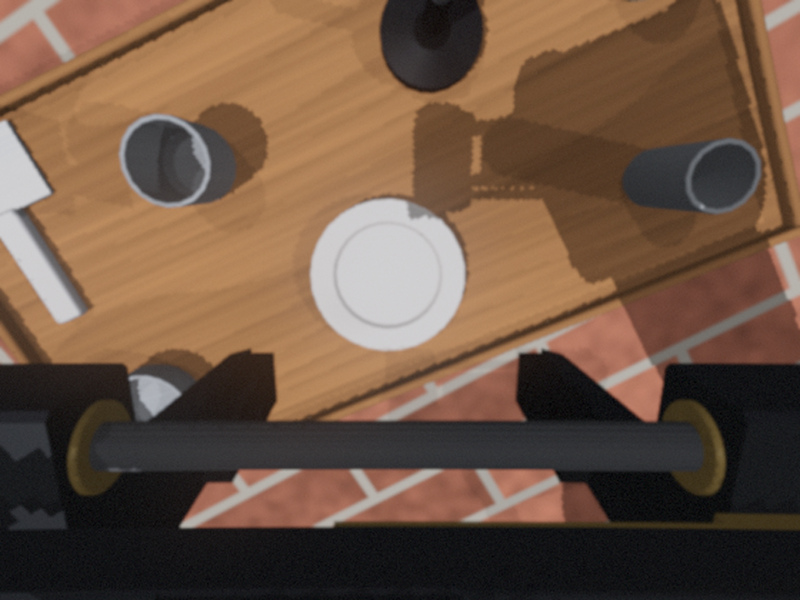

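The wrist view shows the saucer (388,274), middle rim (166,161), narrow rim (724,176), in the 800x600 picture.

```bash
python3 -c "
from h import *
d=np.load('w1.npz');c={k:d[k] for k in d};c['k1']=float(c['k1'])
f=lambda u:(u+.5)*.7-.5
for n,u,v,z in [('saucer',388,274,22),('saucerfloor',388,274,13),('mid',166,161.5,68),('nar',724,176,94)]: print(n,atz(c,f(u),f(v),z).round(1))
"
```

```text
saucer [502.8  32.9  22. ]
saucerfloor [501.4  34.   13. ]
mid [641.3 111.3  68. ]
nar [ 467.6 -170.1   94. ]
```

Call:
move_arm --increments '[[[-0.1088,-0.1937,0.03,0,0,0,0.9],[-0.1088,-0.1937,0.03,0,0,0,0.9],[-0.1088,-0.1937,0.03,0,0,0,0.9],[-0.1088,-0.1937,0.03,0,0,0,0.9],[-0.1088,-0.1937,0.03,0,0,0,0.9],[-0.1088,-0.1937,0.03,0,0,0,0.9],[-0.1088,-0.1937,0.03,0,0,0,0.9],[-0.1088,-0.1937,0.03,0,0,0,0.9]]]'

```text
clock: 2.8
ee_pos: [507.4, 247.6, 190.2]
eef_rot: [0.0, 0.966, -0.26, 0.0]
contact_force: [-0.0, 0.0, 1.2]
width: 83.8
grip_force: 0.0
```

```bash
python3 -c "
from h import *
c=cam('wrist');print(get_state()['ee_pos'])
print(proj(c,(507,248,42)))
cv2.imwrite('pics/w2.png',cv2.resize(c['img'][:,:,::-1],(800,600),interpolation=cv2.INTER_CUBIC))
np.savez('w2.npz',p=c['p'],Rw=c['Rw'],mtx=c['mtx'],k1=c['k1'])"
```

```text
[507.40684197 247.63361287 190.25804515]
[[276.25146504 198.28695398]]
```

View pics/w2.png

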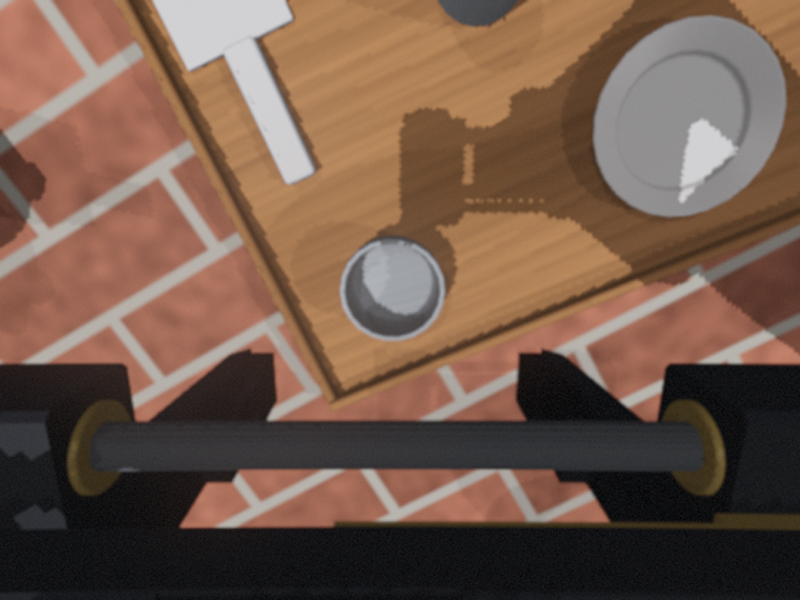

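The wide rim is centred at (393,288.5), and the wall left of it along the closing line is about 77 mm away, so the fingers clear.

```bash
python3 -c "
from h import *
d=np.load('w2.npz');c={k:d[k] for k in d};c['k1']=float(c['k1'])
f=lambda u:(u+.5)*.7-.5
p=atz(c,f(393),f(288.5),42);print(p.round(1))
go(p[0],p[1],60);go(p[0],p[1],22)
p=atz(c,f(690),f(116),22);print('saucer',p.round(1))
"
```

```text
[504.7 250.8  42. ]
go [-0.004  -0.0013  0.1303] [-0.01 -0.03 -0.17]
go [-0.004  -0.0013  0.1683] [-0.01 -0.03 -0.17]
saucer [503.1  32.3  22. ]
```

Call:
move_arm --increments '[[[-0.004,-0.0013,0.045,0,0,0,0.95],[-0.004,-0.0013,0.09,0,0,0,0.95],[-0.004,-0.0013,0.13,0,0,0,0.95],[-0.004,-0.0013,0.15,0,0,0,0.95],[-0.004,-0.0013,0.168,0,0,0,0.95],[-0.004,-0.0013,0.168,0,0,0,0.95],[-0.004,-0.0013,0.168,0,0,0,0.5],[-0.004,-0.0013,0.168,0,0,0,0.3],[-0.004,-0.0013,0.168,0,0,0,0.3],[-0.004,-0.0013,0.168,0,0,0,0.3]]]' --newtons 20

```text
clock: 3.85
ee_pos: [505.0, 252.1, 23.2]
eef_rot: [-0.0, 0.966, -0.259, 0.001]
contact_force: [-1.2, -2.9, 7.3]
width: 69.7
grip_force: 20.0
```

```bash
python3 -c "
from h import *
go(503,32.5,113);go(503,32.5,70)"
```

```text
go [ 0.1084  0.191  -0.0899] [-0.07 -0.11 -0.05]
go [ 0.1083  0.1911 -0.0469] [-0.07 -0.11 -0.05]
```

Call:
move_arm --increments '[[[0,0,-0.04,0,0,0,0.3],[0,0,-0.08,0,0,0,0.3],[0.02,0.035,-0.09,0,0,0,0.3],[0.04,0.071,-0.09,0,0,0,0.3],[0.06,0.106,-0.09,0,0,0,0.3],[0.08,0.142,-0.09,0,0,0,0.3],[0.1,0.177,-0.09,0,0,0,0.3],[0.1083,0.191,-0.09,0,0,0,0.3],[0.1083,0.191,-0.07,0,0,0,0.3],[0.1083,0.191,-0.047,0,0,0,0.3]]]'

```text
clock: 4.85
ee_pos: [502.9, 32.0, 69.2]
eef_rot: [-0.0, 0.966, -0.26, 0.001]
contact_force: [-0.2, -0.3, -1.4]
width: 70.4
grip_force: 20.0
```

```bash
python3 -c "
from h import *
print(get_state()['ee_pos'])
go(503,32.5,29);go(503,32.5,26.5)"
```

```text
[502.85149958  32.03824352  69.21419084]
go [-0.0002 -0.0004  0.0402] [-0.06 -0.13 -0.12]
go [-0.0002 -0.0004  0.0427] [-0.06 -0.13 -0.12]
```

Call:
move_arm --increments '[[[0,0,0.02,0,0,0,0.3],[0,0,0.033,0,0,0,0.3],[0,0,0.037,0,0,0,0.3],[0,0,0.039,0,0,0,0.3],[0,0,0.04,0,0,0,0.3],[0,0,0.041,0,0,0,0.3],[0,0,0.041,0,0,0,0.3]]]'

```text
clock: 5.55
ee_pos: [502.6, 32.7, 28.3]
eef_rot: [-0.0, 0.966, -0.259, 0.0]
contact_force: [-0.5, -0.5, -0.1]
width: 70.2
grip_force: 20.0
```

Call:
move_arm --increments '[[[0,0,0.0007,0,0,0,0.3],[0,0,0.0007,0,0,0,0.7],[0,0,0.0007,0,0,0,0.95],[0,0,0.0007,0,0,0,0.95],[0,0,-0.02,0,0,0,0.95],[0,0,-0.06,0,0,0,0.95],[0,0,-0.1,0,0,0,0.95],[0,0,-0.15,0,0,0,0.95],[0,0,-0.19,0,0,0,0.95],[0,0,-0.19,0,0,0,0.95]]]'

```text
clock: 6.55
ee_pos: [504.2, 32.5, 223.0]
eef_rot: [-0.0, 0.966, -0.259, 0.005]
contact_force: [0.7, -0.6, -0.2]
width: 86.0
grip_force: 0.0
```

```bash
python3 -c "
from h import *
c=cam('wrist');print(get_state()['ee_pos'])
cv2.imwrite('pics/w3.png',cv2.resize(c['img'][:,:,::-1],(800,600),interpolation=cv2.INTER_CUBIC))
np.savez('w3.npz',p=c['p'],Rw=c['Rw'],mtx=c['mtx'],k1=c['k1'])
go(641.5,110.5,200)"
```

```text
[503.148396    32.62362572 219.90703171]
go [ 0.0807 -0.1366  0.0205] [-0.1  -0.26 -0.04]
```

View pics/w3.png

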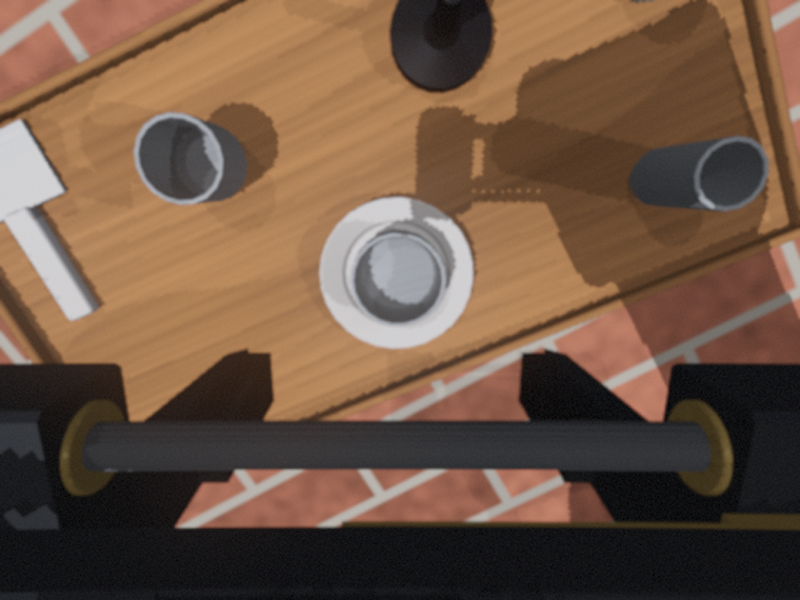

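The wide pot stands in the saucer: saucer centre (396.5,272), pot rim about (398,277); middle rim (178.5,158), narrow rim (731,174).

```bash
python3 -c "
from h import *
d=np.load('w3.npz');c={k:d[k] for k in d};c['k1']=float(c['k1'])
f=lambda u:(u+.5)*.7-.5
for n,u,v,z in [('saucer',396.5,272,22),('wide',398,277,47),('mid',178.5,158,68),('nar',731,174,94)]: print(n,atz(c,f(u),f(v),z).round(1))
# enlarged crop of the placed pot
i=c_img=cv2.imread('pics/w3.png')[190:350,310:490]; cv2.imwrite('pics/w3c.png',cv2.resize(i,(675,600)))
go(641.5,110.5,150)
go(641.5,110.5,100)
go(641.5,110.5,44)"
```

```text
saucer [502.9  32.9  22. ]
wide [503.2  31.4  47. ]
mid [642.2 111.3  68. ]
nar [ 467.7 -169.4   94. ]
go [ 0.0805 -0.1366  0.0705] [-0.1  -0.26 -0.04]
go [ 0.0802 -0.1365  0.1205] [-0.1  -0.26 -0.04]
go [ 0.08   -0.1364  0.1765] [-0.1  -0.26 -0.04]
```

View pics/w3c.png

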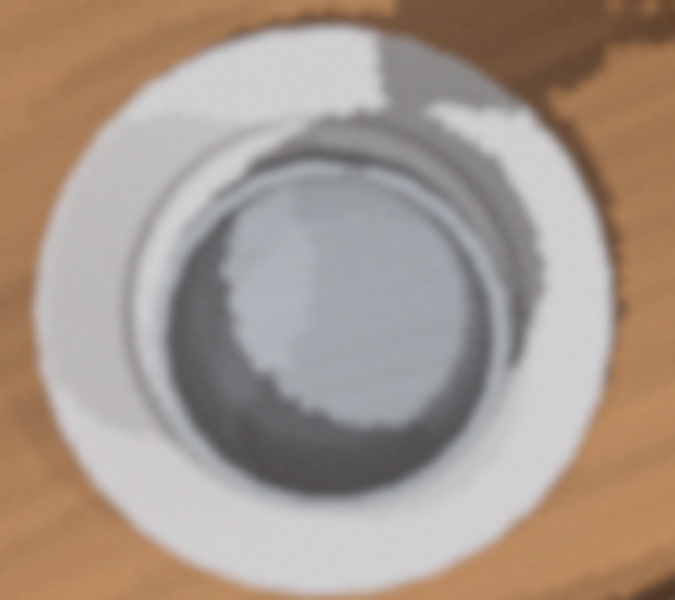

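In the crop the pot's rim centre is (333,331), the saucer's (325,310): centred within about 2 mm after parallax. Now the middle pot.

Call:
move_arm --increments '[[[0.02,-0.035,0.02,0,0,0,0.8],[0.04,-0.07,0.04,0,0,0,0.8],[0.06,-0.105,0.06,0,0,0,0.8],[0.08,-0.137,0.07,-0.1,-0.26,0,0.8],[0.08,-0.137,0.07,-0.1,-0.26,0,0.8],[0.08,-0.137,0.115,-0.1,-0.26,0,0.8],[0.08,-0.137,0.15,-0.1,-0.26,0,0.8],[0.08,-0.137,0.177,-0.1,-0.26,0,0.8],[0.08,-0.137,0.177,-0.1,-0.26,0,0.8],[0.08,-0.137,0.177,-0.1,-0.26,0,0.1]]]'

```text
clock: 7.6
ee_pos: [639.9, 111.0, 41.3]
eef_rot: [0.0, 0.966, -0.259, -0.003]
contact_force: [0.2, 0.6, 0.5]
width: 73.4
grip_force: 0.0
```

Call:
move_arm --increments '[[[0,0,0,0,0,0,0.1],[0,0,0,0,0,0,0.1],[0,0,0,0,0,0,0.1],[0,0,0,0,0,0,0.1]]]'

```text
clock: 8.0
ee_pos: [640.9, 111.3, 42.5]
eef_rot: [-0.0, 0.966, -0.259, -0.001]
contact_force: [-2.0, 0.1, 6.4]
width: 56.1
grip_force: 20.0
```

```bash
python3 -c "
from h import *
print(get_state()['ee_pos'])
go(502.8,32,130);go(502.8,32,90);go(502.8,32,53)"
```

```text
[640.86760605 111.2633446   42.49639509]
go [-0.0801  0.1378 -0.0872] [ 0.03  0.14 -0.04]
go [-0.08    0.1378 -0.0472] [ 0.03  0.14 -0.04]
go [-0.0799  0.1377 -0.0102] [ 0.03  0.14 -0.04]
```

Call:
move_arm --increments '[[[0,0,-0.045,0,0,0,0.1],[0,0,-0.08,0,0,0,0.1],[-0.02,0.034,-0.087,0,0,0,0.1],[-0.04,0.069,-0.087,0,0,0,0.1],[-0.06,0.103,-0.087,0,0,0,0.1],[-0.074,0.127,-0.087,0,0,0,0.1],[-0.0805,0.1377,-0.087,0,0,0,0.1],[-0.0805,0.1377,-0.08,0,0.1,0,0.1],[-0.0805,0.1377,-0.06,0,0.1,0,0.1],[-0.0805,0.1377,-0.055,0,0.1,0,0.1]]]'

```text
clock: 9.0
ee_pos: [501.5, 32.7, 94.8]
eef_rot: [0.001, 0.966, -0.259, -0.003]
contact_force: [-0.4, 0.3, -0.1]
width: 56.1
grip_force: 20.0
```

```bash
python3 -c "
from h import *
print(get_state()['ee_pos'])
go(502.4,32,53);go(502.4,32,51.5)
c=cam('side')
f=lambda u:(u+.5)*.7-.5
i=cv2.resize(c['img'][:,:,::-1],(800,600),interpolation=cv2.INTER_CUBIC)[220:400,220:460]
cv2.imwrite('pics/s1.png',cv2.resize(i,(800,600)))"
```

```text
[501.46903609  32.73155966  94.79907201]
go [0.0014 0.0001 0.0418] [ 0.14  0.29 -0.04]
go [0.0014 0.0001 0.0433] [ 0.14  0.29 -0.04]
```

View pics/s1.png

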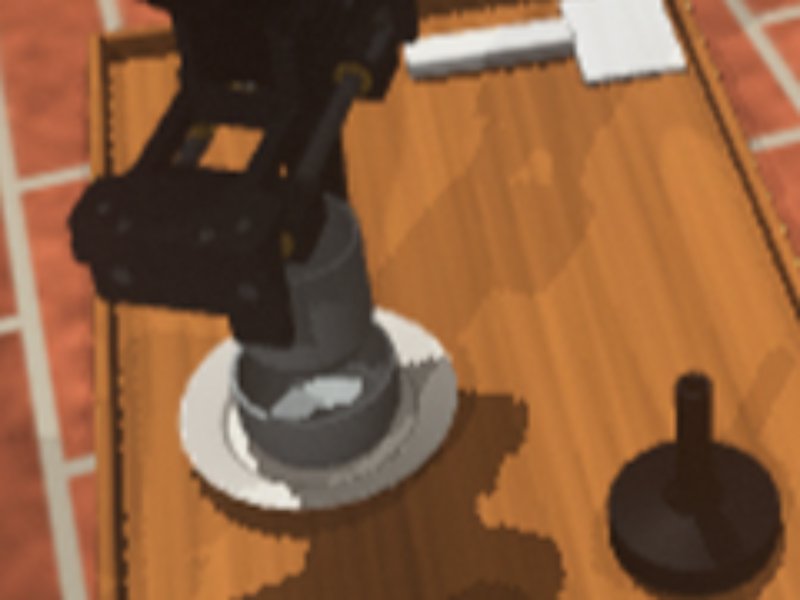

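The middle pot hangs straight over the wide pot. Lowering.

Call:
move_arm --increments '[[[0.001,0,0.01,0,0,0,0.1],[0.001,0,0.02,0,0,0,0.1],[0.001,0,0.028,0,0,0,0.1],[0.001,0,0.034,0,0,0,0.1],[0.001,0,0.038,0,0,0,0.1],[0.001,0,0.041,0,0,0,0.1],[0.001,0,0.0425,0,0,0,0.1],[0.001,0,0.0425,0,0,0,0.1]]]'

```text
clock: 9.85
ee_pos: [502.6, 31.8, 54.0]
eef_rot: [0.0, 0.966, -0.259, -0.002]
contact_force: [1.0, -0.4, -0.3]
width: 56.1
grip_force: 20.0
```

Call:
move_arm --increments '[[[0,0,0.001,0,0,0,0.1],[0,0,0.0018,0,0,0,0.1],[0,0,0.0018,0,0,0,0.1]]]'

```text
clock: 10.15
ee_pos: [502.5, 31.8, 52.1]
eef_rot: [0.0, 0.966, -0.259, -0.002]
contact_force: [-0.4, -0.7, -0.9]
width: 55.9
grip_force: 20.0
```

Call:
move_arm --increments '[[[0,0,0.0006,0,0,0,0.1],[0,0,0.001,0,0,0,0.1],[0,0,0.001,0,0,0,0.1]]]'

```text
clock: 10.45
ee_pos: [502.7, 31.8, 51.5]
eef_rot: [0.0, 0.966, -0.259, -0.001]
contact_force: [-2.3, -0.9, 4.0]
width: 55.7
grip_force: 20.0
```

Call:
move_arm --increments '[[[0,0,-0.0003,0,0,0,0.3],[0,0,-0.0003,0,0,0,0.7],[0,0,-0.0003,0,0,0,0.8],[0,0,-0.02,0,0,0,0.8],[0,0,-0.06,0,0,0,0.8],[0,0,-0.1,0,0,0,0.8],[0,0,-0.15,0,0,0,0.8],[0,0,-0.17,0,0,0,0.8],[0,0,-0.17,0,0,0,0.8],[0,0,-0.17,0,0,0,0.8]]]'

```text
clock: 11.45
ee_pos: [502.7, 31.9, 220.3]
eef_rot: [0.001, 0.966, -0.259, -0.002]
contact_force: [0.0, 0.4, -0.9]
width: 79.1
grip_force: 0.0
```

```bash
python3 -c "
from h import *
c=cam('wrist');print(get_state()['ee_pos'])
cv2.imwrite('pics/w4.png',cv2.resize(c['img'][:,:,::-1],(800,600),interpolation=cv2.INTER_CUBIC))
np.savez('w4.npz',p=c['p'],Rw=c['Rw'],mtx=c['mtx'],k1=c['k1'])
go(467.7,-169.7,170)
go(467.7,-169.7,70)"
```

```text
[502.49081108  31.92547527 219.63714839]
go [0.0711 0.1918 0.0498] [ 0.15  0.3  -0.05]
go [0.0716 0.1916 0.1498] [ 0.15  0.3  -0.05]
```

View pics/w4.png

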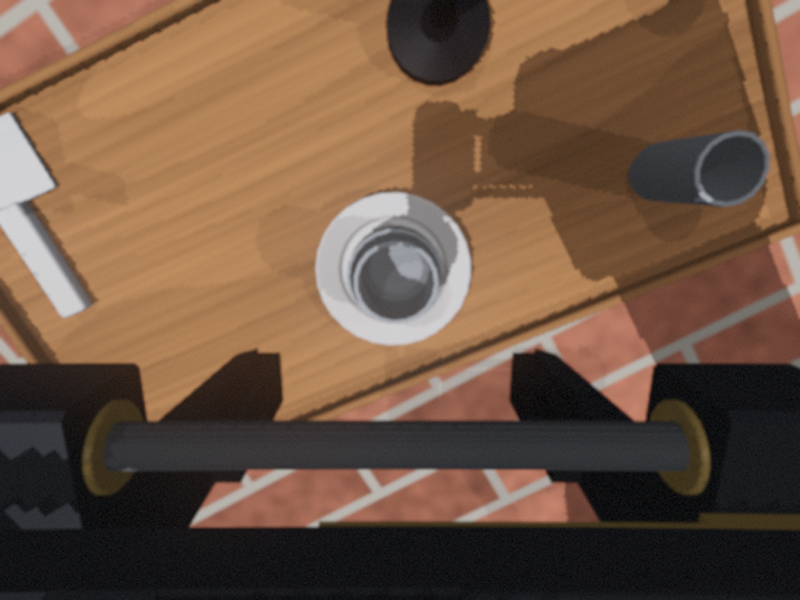

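The middle pot stands inside the wide one, rim centre (396,279); narrow rim at (732,168).

Call:
move_arm --increments '[[[0.014,0.038,0.01,0,0.1,0,0.8],[0.028,0.076,0.02,0,0.1,0,0.8],[0.043,0.115,0.03,0,0.2,0,0.8],[0.057,0.153,0.04,0.1,0.3,0,0.8],[0.0713,0.1917,0.05,0.15,0.3,0,0.8],[0.0713,0.1917,0.05,0.15,0.3,0,0.7]]]'

```text
clock: 12.1
ee_pos: [466.8, -172.9, 168.4]
eef_rot: [-0.001, 0.965, -0.262, -0.001]
contact_force: [0.0, -0.5, -0.5]
width: 75.4
grip_force: 0.0
```

```bash
python3 -c "
from h import *
f=lambda u:(u+.5)*.7-.5
d=np.load('w4.npz');c={k:d[k] for k in d};c['k1']=float(c['k1'])
for n,u,v,z in [('middle',396,279,77),('nar',732,168.5,94),('saucer',393.5,268.5,22)]: print(n,atz(c,f(u),f(v),z).round(1))
print(get_state()['ee_pos'])
go(467.9,-169.7,71)"
```

```text
middle [504.8  29.7  77. ]
nar [ 467.8 -169.6   94. ]
saucer [502.5  33.1  22. ]
[ 466.84480512 -172.93947087  168.35072827]
go [-0.0005 -0.0033  0.0974] [-0.03  0.14 -0.32]
```

Call:
move_arm --increments '[[[0,-0.002,-0.03,0,0,0,0.7],[0,-0.002,-0.05,0,0,0,0.7],[0,-0.002,-0.05,0,0,0,0.7],[0,-0.002,-0.05,0,0,0,0.7]]]'

```text
clock: 12.5
ee_pos: [469.3, -167.4, 219.9]
eef_rot: [-0.0, 0.966, -0.259, 0.0]
contact_force: [-0.5, -0.4, -0.3]
width: 74.9
grip_force: 0.0
```

```bash
python3 -c "
from h import *
c=cam('wrist');s=get_state();print(s['ee_pos'])
cv2.imwrite('pics/w5.png',cv2.resize(c['img'][100:310,140:420,::-1],(800,600),interpolation=cv2.INTER_CUBIC))
np.savez('w5.npz',p=c['p'],Rw=c['Rw'],mtx=c['mtx'],k1=c['k1'])
go(468,-169.7,71)"
```

```text
[ 469.07655577 -167.3646406   219.61967294]
go [0.0003 0.0027 0.1486] [-0.06  0.02 -0.02]
```

View pics/w5.png

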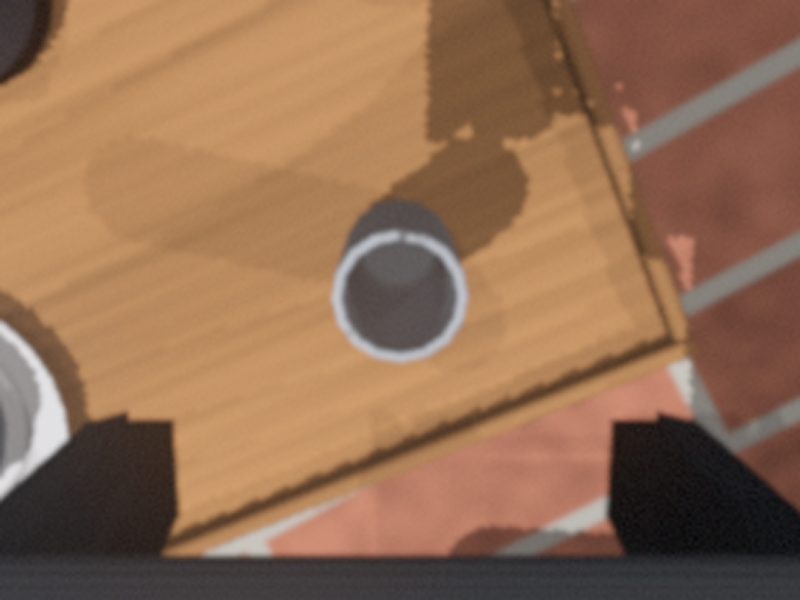

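The narrow pot stands upright, rim centre at crop (399.5,296), i.e. full-picture pixel (279.5,203.3).

```bash
python3 -c "
from h import *
d=np.load('w5.npz');c={k:d[k] for k in d};c['k1']=float(c['k1'])
p=atz(c,279.5,203.3,94);print(p.round(1))
go(p[0],p[1],71)"
```

```text
[ 467.9 -169.6   94. ]
go [1.000e-04 2.700e-03 1.486e-01] [-0.06  0.02 -0.02]
```

Call:
move_arm --increments '[[[0,0.0027,0.04,0,0,0,0.7],[0,0.0027,0.085,0,0,0,0.7],[0,0.0027,0.12,0,0,0,0.7],[0,0.0027,0.14,0,0,0,0.7],[0,0.0027,0.1486,0,0,0,0.7],[0,0.0027,0.1486,0,0,0,0.7],[0,0.0027,0.1486,0,0,0,-0.2],[0,0.0027,0.1486,0,0,0,-0.2],[0,0.0027,0.1486,0,0,0,-0.2],[0,0.0027,0.1486,0,0,0,-0.2]]]'

```text
clock: 13.55
ee_pos: [468.8, -170.6, 73.2]
eef_rot: [0.0, 0.966, -0.259, 0.002]
contact_force: [0.5, -0.3, 0.1]
width: 44.7
grip_force: 0.0
```

```bash
python3 -c "
from h import *
s=get_state();print(s['ee_pos'],s['width'],s['grip_force'])
e=s['ee_pos']; x,y=504+e[0]-467.9, 30.3+e[1]+169.6
print(x,y)
for z in (e[2]+100,110,e[2]+13): go(x,y,z)"
```

```text
[ 468.76996558 -170.56100092   73.21102966] 44.711630070117295 0.0
504.869965576601 29.338999075328104
go [-0.0685 -0.1912 -0.1001] [-0.05 -0.2  -0.04]
go [-0.0687 -0.1911 -0.0369] [-0.05 -0.2  -0.04]
go [-0.0688 -0.1911 -0.0131] [-0.05 -0.2  -0.04]
```

Not closed yet; close further and lower 1.5 mm.

Call:
move_arm --increments '[[[0,0,0.0015,0,0,0,-0.3],[0,0,0.0015,0,0,0,-0.3],[0,0,0.0015,0,0,0,-0.3],[0,0,0.0015,0,0,0,-0.3]]]'

```text
clock: 13.95
ee_pos: [469.5, -170.8, 72.7]
eef_rot: [0.0, 0.966, -0.259, 0.003]
contact_force: [-0.3, 2.9, 12.3]
width: 41.2
grip_force: 20.0
```

```bash
python3 -c "
from h import *
s=get_state();print(s['ee_pos'],s['width'],s['grip_force'])
e=s['ee_pos']; x,y=504+e[0]-467.9, 30.3+e[1]+169.6
print(x,y)
for z in (e[2]+100,150,e[2]+13): go(x,y,z)"
```

```text
[ 469.46090399 -170.81386541   72.71622575] 41.201720239281826 19.98889896523906
505.56090398816445 29.086134589071037
go [-0.0683 -0.1912 -0.1002] [-0.06 -0.31 -0.05]
go [-0.0684 -0.1912 -0.0775] [-0.06 -0.31 -0.05]
go [-0.0688 -0.1911 -0.0132] [-0.06 -0.31 -0.05]
```

Call:
move_arm --increments '[[[0,0,-0.045,0,0,0,-0.3],[0,0,-0.09,0,0,0,-0.3],[-0.002,-0.005,-0.11,0,0,0,-0.3],[-0.016,-0.045,-0.11,0,-0.1,0,-0.3],[-0.031,-0.087,-0.11,0,-0.1,0,-0.3],[-0.046,-0.129,-0.11,0,-0.2,0,-0.3],[-0.06,-0.168,-0.11,0,-0.2,0,-0.3],[-0.0683,-0.1912,-0.11,0,-0.3,0,-0.3],[-0.0683,-0.1912,-0.1,0,-0.3,0,-0.3],[-0.0683,-0.1912,-0.09,0,-0.3,0,-0.3]]]'

```text
clock: 14.95
ee_pos: [504.8, 29.2, 160.4]
eef_rot: [-0.001, 0.966, -0.259, -0.001]
contact_force: [-0.2, -0.6, -1.0]
width: 41.0
grip_force: 20.0
```

```bash
python3 -c "
from h import *
print(get_state()['ee_pos'])
c=cam('wrist')
cv2.imwrite('pics/w6.png',cv2.resize(c['img'][100:310,140:420,::-1],(800,600),interpolation=cv2.INTER_CUBIC))
go(505.5,29.2,150);go(505.5,29.2,85.7)"
```

```text
[504.79624014  29.24178458 160.4391119 ]
go [ 0.0012 -0.0012  0.0087] [ 0.03  0.33 -0.07]
go [ 0.0016 -0.0012  0.0729] [ 0.03  0.33 -0.07]
```

View pics/w6.png

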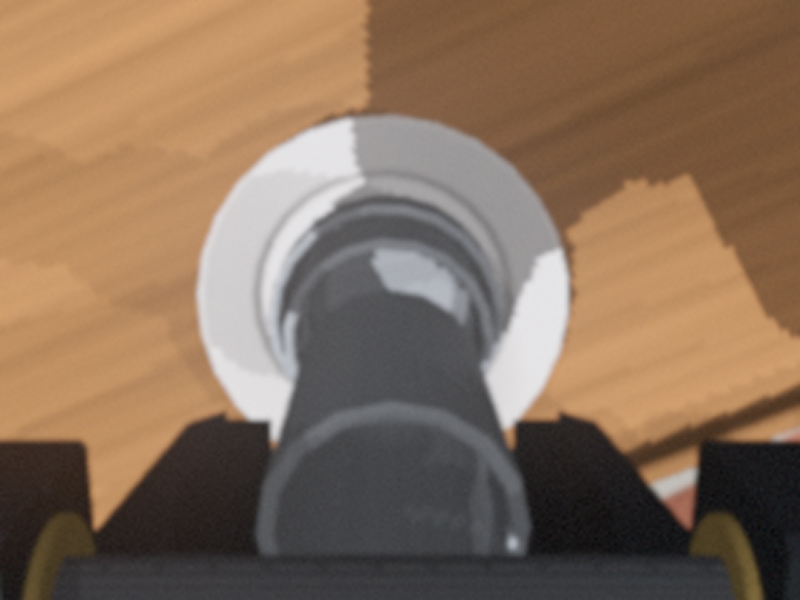

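The narrow pot is upright and laterally centred on the middle pot (both about x=395). Descending.

Call:
move_arm --increments '[[[0.001,-0.0006,0.006,0,0.3,0,-0.3],[0.001,-0.0006,0.013,0,0.3,0,-0.3],[0.001,-0.0006,0.022,0,0.3,0,-0.3],[0.001,-0.0006,0.031,0,0.3,0,-0.3],[0.001,-0.0006,0.04,0,0.3,0,-0.3],[0.001,-0.0006,0.048,0,0.3,0,-0.3],[0.001,-0.0006,0.056,0,0.3,0,-0.3],[0.001,-0.0006,0.063,0,0.3,0,-0.3],[0.001,-0.0006,0.068,0,0.3,0,-0.3],[0.001,-0.0006,0.071,0,0.3,0,-0.3]]]'

```text
clock: 16.0
ee_pos: [505.9, 29.5, 89.7]
eef_rot: [-0.0, 0.966, -0.259, 0.001]
contact_force: [-0.5, -0.3, -0.8]
width: 41.5
grip_force: 20.0
```

Call:
move_arm --increments '[[[0,0,0.001,0,0,0,-0.3],[0,0,0.0015,0,0,0,-0.3],[0,0,0.0015,0,0,0,-0.3]]]'

```text
clock: 16.3
ee_pos: [506.1, 29.4, 88.9]
eef_rot: [-0.0, 0.966, -0.259, 0.002]
contact_force: [0.1, 0.8, 0.1]
width: 41.4
grip_force: 20.0
```

Call:
move_arm --increments '[[[0,0,0.001,0,0,0,-0.3],[0,0,0.002,0,0,0,-0.3],[0,0,0.003,0,0,0,-0.3],[0,0,0.003,0,0,0,-0.3]]]'

```text
clock: 16.7
ee_pos: [506.1, 29.4, 85.8]
eef_rot: [-0.0, 0.966, -0.259, 0.001]
contact_force: [-0.7, -0.3, 0.3]
width: 41.5
grip_force: 20.0
```

Call:
move_arm --increments '[[[0,0,0.0006,0,0,0,-0.3],[0,0,0.0012,0,0,0,-0.3],[0,0,0.0012,0,0,0,-0.3]]]'

```text
clock: 17.0
ee_pos: [506.7, 29.3, 85.7]
eef_rot: [-0.0, 0.966, -0.259, 0.002]
contact_force: [-1.1, 0.7, 10.3]
width: 41.6
grip_force: 20.0
```

Call:
move_arm --increments '[[[0,0,-0.001,0,0,0,-0.3],[0,0,-0.001,0,0,0,0.1],[0,0,-0.001,0,0,0,0.4],[0,0,-0.001,0,0,0,0.5],[0,0,-0.02,0,0,0,0.5],[0,0,-0.06,0,0,0,0.5],[0,0,-0.1,0,0,0,0.5],[0,0,-0.134,0,0,0,0.5],[0,0,-0.134,0,0,0,0.5],[0,0,-0.134,0,0,0,0.5]]]'

```text
clock: 18.0
ee_pos: [505.6, 29.5, 218.3]
eef_rot: [-0.0, 0.966, -0.259, 0.001]
contact_force: [-0.2, -0.0, -0.6]
width: 66.1
grip_force: 0.0
```

```bash
python3 -c "
from h import *
c=cam('wrist');print(get_state()['ee_pos'])
cv2.imwrite('pics/w7.png',cv2.resize(c['img'][:310,140:420,::-1],(542,600),interpolation=cv2.INTER_CUBIC))
np.savez('w7.npz',p=c['p'],Rw=c['Rw'],mtx=c['mtx'],k1=c['k1'])
go(632,-77,220)"
```

```text
[505.18704481  29.57367738 217.43244689]
go [ 0.1631  0.0287 -0.0024] [-0.02 -0.05 -0.05]
```

View pics/w7.png

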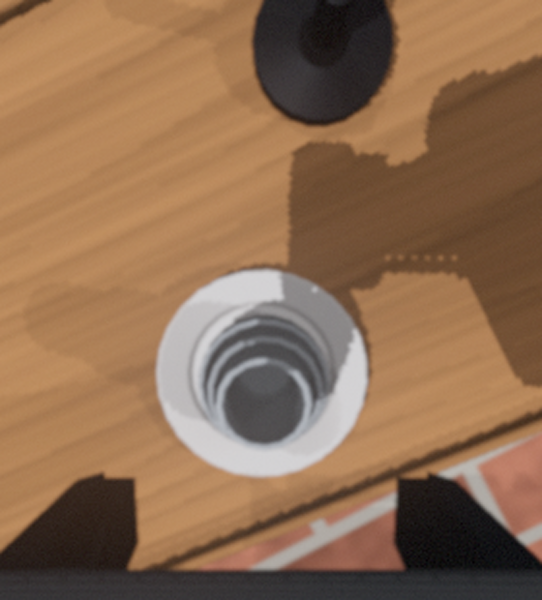

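The three pots are nested; narrow rim centre at crop (263.5,401) → full pixel (275.9,206.9). Next: the funnel.

Call:
move_arm --increments '[[[0.04,0.007,-0.002,0,0,0,0.5],[0.085,0.015,-0.002,0,0,0,0.5],[0.125,0.022,-0.002,0,0,0,0.5],[0.163,0.0287,-0.002,0,0,0,0.5],[0.163,0.0287,-0.002,0,0,0,0.5],[0.163,0.0287,-0.002,0,0,0,0.3],[0.163,0.0287,-0.002,0,0,0,0.3]]]'

```text
clock: 18.75
ee_pos: [631.7, -76.1, 220.1]
eef_rot: [-0.0, 0.966, -0.259, 0.0]
contact_force: [0.2, 0.3, -0.4]
width: 57.6
grip_force: 0.0
```

```bash
python3 -c "
from h import *
d=np.load('w7.npz');c={k:d[k] for k in d};c['k1']=float(c['k1'])
print('nar',atz(c,275.9,206.9,107).round(1))
c=cam('wrist');print(get_state()['ee_pos'])
cv2.imwrite('pics/w8.png',cv2.resize(c['img'][100:310,140:420,::-1],(800,600),interpolation=cv2.INTER_CUBIC))
np.savez('w8.npz',p=c['p'],Rw=c['Rw'],mtx=c['mtx'],k1=c['k1'])"
```

```text
nar [506.3  29.7 107. ]
[631.73427325 -76.07093647 220.6353586 ]
```

View pics/w8.png

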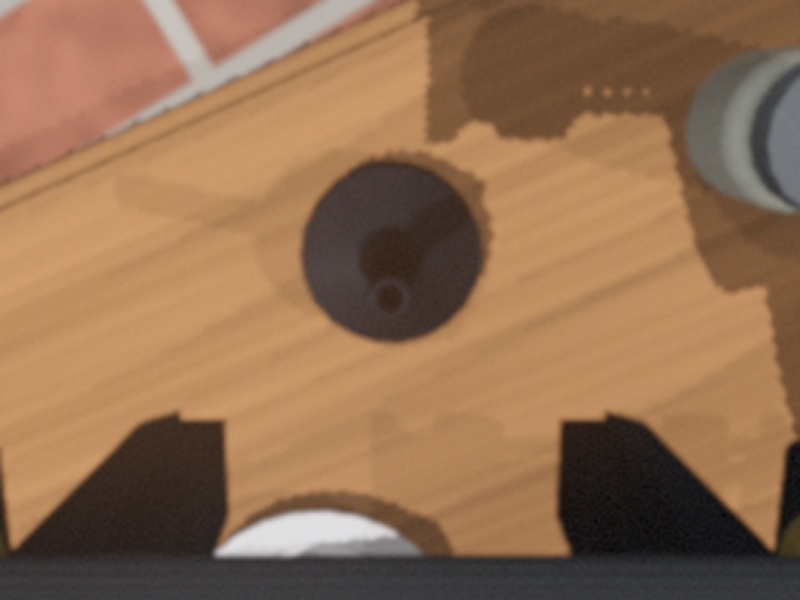

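Funnel upright: spout top at crop (390,297.5) → full (276.2,203.8).

```bash
python3 -c "
from h import *
d=np.load('w8.npz');c={k:d[k] for k in d};c['k1']=float(c['k1'])
p=atz(c,276.2,203.8,94);print('fun',p.round(1))
go(p[0],p[1],51)"
```

```text
fun [631.3 -75.7  94. ]
go [-0.0008 -0.      0.1696] [-0.04 -0.09  0.  ]
```

Call:
move_arm --increments '[[[-0.0008,0,0.045,0,0,0,0.1],[-0.0008,0,0.09,0,0,0,0.1],[-0.0008,0,0.13,0,0,0,0],[-0.0008,0,0.155,0,0,0,0],[-0.0008,0,0.169,0,0,0,0],[-0.0008,0,0.169,0,0,0,-0.2],[-0.0008,0,0.169,0,0,0,-0.9],[-0.0008,0,0.169,0,0,0,-0.9],[-0.0008,0,0.169,0,0,0,-0.9],[-0.0008,0,0.169,0,0,0,-0.9]]]' --newtons 15

```text
clock: 19.8
ee_pos: [632.7, -76.7, 53.1]
eef_rot: [-0.0, 0.966, -0.259, 0.002]
contact_force: [-0.1, 0.3, 5.0]
width: 13.3
grip_force: 15.0
```

Call:
move_arm --increments '[[[0,0,0,0,0,0,-0.9],[0,0,0,0,0,0,-0.9],[0,0,0,0,0,0,-0.9]]]'

```text
clock: 20.1
ee_pos: [632.7, -76.7, 53.1]
eef_rot: [-0.0, 0.966, -0.259, 0.002]
contact_force: [-0.4, 1.1, 6.0]
width: 12.9
grip_force: 15.0
```

```bash
python3 -c "
from h import *
s=get_state();print(s['ee_pos'],s['width'],s['grip_force'])
e=s['ee_pos']; x,y=506.3+e[0]-631.3, 29.7+e[1]+75.7
print(x,y)
for z in (190,e[2]+82): go(x,y,z)"
```

```text
[632.68034745 -76.7058805   53.10355005] 12.931726847484676 15.005942051457168
507.6803474549606 28.694119500116884
go [-0.1604 -0.0289 -0.1376] [-0.08 -0.25 -0.04]
go [-0.1606 -0.0288 -0.0827] [-0.08 -0.25 -0.04]
```

Call:
move_arm --increments '[[[0,0,-0.045,0,0,0,-0.9],[0,0,-0.09,0,0,0,-0.9],[0,0,-0.125,0,0,0,-0.9],[-0.03,-0.005,-0.138,0,-0.1,0,-0.9],[-0.065,-0.012,-0.138,0,-0.1,0,-0.9],[-0.1,-0.018,-0.138,0,-0.2,0,-0.9],[-0.135,-0.024,-0.138,0,-0.25,0,-0.9],[-0.155,-0.028,-0.138,0,-0.25,0,-0.9],[-0.1605,-0.0289,-0.138,0,-0.25,0,-0.9],[-0.1605,-0.0289,-0.138,0,-0.25,0,-0.9]]]'

```text
clock: 21.1
ee_pos: [507.4, 28.9, 189.8]
eef_rot: [-0.001, 0.966, -0.259, -0.0]
contact_force: [-0.6, -0.3, -0.8]
width: 12.9
grip_force: 15.0
```

```bash
python3 -c "
from h import *
print(get_state()['ee_pos'])
c=cam('side')
i=cv2.resize(c['img'][130:280,130:330,::-1],(800,600),interpolation=cv2.INTER_CUBIC)
cv2.imwrite('pics/s2.png',i)
go(507.4,28.9,140);go(507.4,28.9,135)"
```

```text
[507.41539241  28.86132624 189.8457451 ]
go [-0.0006 -0.0001  0.0497] [-0.06  0.07 -0.05]
go [-0.0006 -0.0001  0.0547] [-0.06  0.07 -0.05]
```

View pics/s2.png

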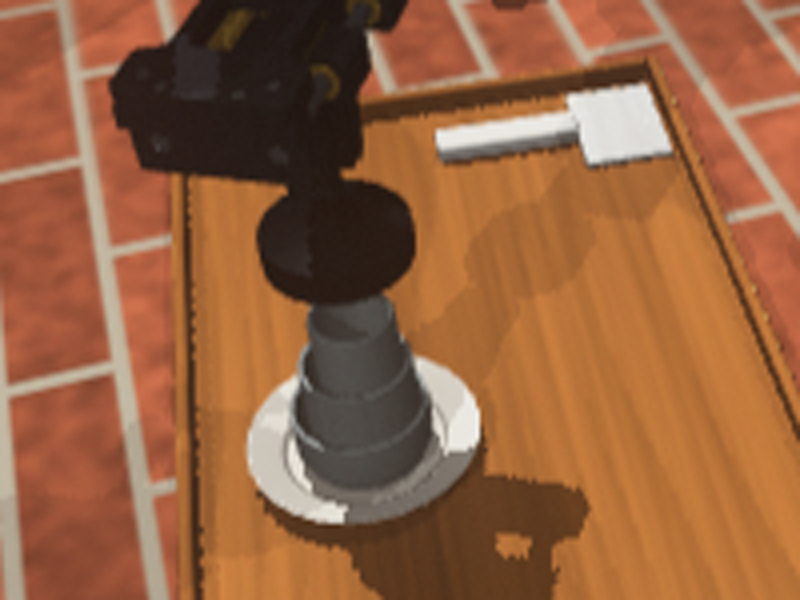

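The nest stands straight and the funnel hangs upright above it. Lowering.

Call:
move_arm --increments '[[[0,0,0.01,0,0,0,-0.9],[0,0,0.02,0,0,0,-0.9],[0,0,0.03,0,0,0,-0.9],[0,0,0.038,0,0,0,-0.9],[0,0,0.044,0,0,0,-0.9],[0,0,0.048,0,0,0,-0.9],[0,0,0.051,0,0,0,-0.9],[0,0,0.051,0,0,0,-0.9]]]'

```text
clock: 21.95
ee_pos: [507.2, 29.0, 138.3]
eef_rot: [-0.001, 0.966, -0.259, -0.001]
contact_force: [-0.9, 0.5, 0.0]
width: 13.5
grip_force: 15.0
```

Call:
move_arm --increments '[[[0,0,0.001,0,0,0,-0.9],[0,0,0.002,0,0,0,-0.9],[0,0,0.002,0,0,0,-0.9]]]'

```text
clock: 22.25
ee_pos: [507.2, 28.9, 136.5]
eef_rot: [-0.001, 0.966, -0.259, -0.001]
contact_force: [-0.1, -0.6, -1.1]
width: 13.5
grip_force: 15.0
```

Call:
move_arm --increments '[[[0,0,0.0007,0,0,0,-0.9],[0,0,0.0015,0,0,0,-0.9],[0,0,0.0015,0,0,0,-0.9]]]'

```text
clock: 22.55
ee_pos: [507.3, 28.9, 135.1]
eef_rot: [-0.001, 0.966, -0.259, -0.001]
contact_force: [0.6, 0.7, -0.2]
width: 13.4
grip_force: 15.0
```

Call:
move_arm --increments '[[[0,0,0.0006,0,0,0,-0.9],[0,0,0.0012,0,0,0,-0.9],[0,0,0.0012,0,0,0,-0.9]]]'

```text
clock: 22.85
ee_pos: [507.9, 28.8, 134.8]
eef_rot: [-0.001, 0.966, -0.259, 0.0]
contact_force: [-1.4, 0.2, 8.0]
width: 13.5
grip_force: 15.0
```

Call:
move_arm --increments '[[[0,0,-0.0008,0,0,0,-0.9],[0,0,-0.0008,0,0,0,-0.5],[0,0,-0.0008,0,0,0,-0.2],[0,0,-0.0008,0,0,0,0],[0,0,-0.02,0,0,0,0],[0,0,-0.06,0,0,0,0],[0,0,-0.1,0,0,0,0],[0,0,-0.13,0,0,0,0],[0,0,-0.13,0,0,0,0],[0,0,-0.13,0,0,0,0]]]'

```text
clock: 23.85
ee_pos: [507.2, 28.7, 263.3]
eef_rot: [-0.001, 0.966, -0.259, -0.001]
contact_force: [0.9, 0.1, -0.1]
width: 44.2
grip_force: 0.0
```

```bash
python3 -c "
from h import *
s=get_state();print(s['ee_pos'],s['contact_force'])
a=cam('side')['img'][130:280,130:330,::-1];b=cam('scene')['img'][100:250,150:350,::-1]
r=lambda i:cv2.resize(i,(400,300),interpolation=cv2.INTER_CUBIC)
cv2.imwrite('pics/f.png',np.hstack([r(a),r(b)]))"
```

```text
[507.23654973  28.73444233 263.33791757] [ 0.89741585  0.14140716 -0.05775132]
```

View pics/f.png

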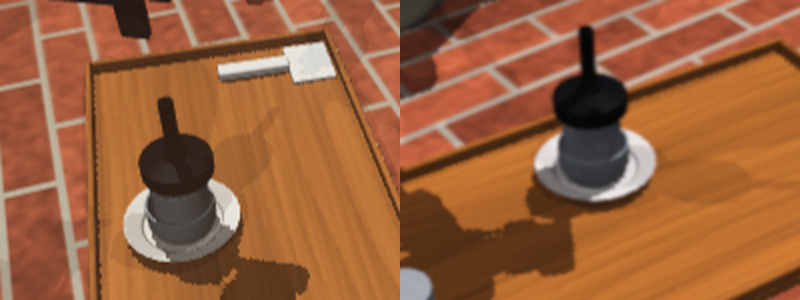

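The funnel caps the nest; spout tops are at (164,100) in the side half and (586,28) in the scene half. I'll check the lean by projecting the vertical axis, no new picture.

```bash
python3 -c "
from h import *
for n,ox,oy,dx in [('side',130,130,0),('scene',150,100,400)]:
    c=cam(n)
    q=proj(c,[(504,31,8),(504,31,22),(504,31,107),(504,31,122),(504,31,176)])
    print(n,((q-[ox,oy])*2+[dx,0]).round(1).tolist())"
```

```text
side [[184.4, 226.1], [182.5, 216.8], [170.5, 155.7], [168.2, 143.9], [159.2, 98.5]]
scene [[593.5, 173.8], [592.9, 162.7], [589.0, 90.7], [588.2, 77.1], [585.5, 26.0]]
```

```bash
python3 -c "
from plant import *
print(sign_off())"
```

```text
the job is handed in; nothing more can be done
None
```

The job is handed in after about 24 s: the three pots are nested in order on the saucer, with the funnel mouth down on top. The last pictures showed everything upright, the funnel a few millimetres off the saucer's centre, and I did not touch the scraper or the jar.

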